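# Pair up two block heels and seat their tips

### The job

Lift the single block heel out of its wooden cradle and stand it on the bench right beside the other heel (touching or nearly so), level with it and facing the same way, and let go; then take both heels together in one grasp and set them down upright as a pair inside the low frame of the blue jig, and let go. Next take the red-handled seating tool and press it squarely down on both black heel tips until both are fully home against their stops, firmly but without force enough to crush them, and only with the tool, then stand the tool upright on its green mat again. Do not let a heel fall over, and leave the other things on the bench where they are.

Things in the scene. Friction and masses are not known exactly. Their poses are not given: they have to be found in the camera images.
- heel_a_mid (a point): Copper-coloured shoe heel standing tip-up in the cradle, about 120 g. Point on the axis of its column, 50 mm above its underside. z up the heel; x to its back, where the foot bulges; y across. Column 30 mm (x) by 28 mm (y), from 18 to 84 mm above the underside. Both y sides are flat over the full height.
- heel_b_mid (a point): The second heel, identical to the first, standing tip-up on the bare bench. Grip the columns in their upper half, so that the gripper's inside stays clear of the tips. Point on the column axis 50 mm above its underside; same axes and sizes as the first heel. The bench is at z = 0.
- heel_a: The whole first heel. Origin on the column axis at its underside. Foot (lowest 18 mm): 28 mm in y; in x from 15 mm in front of the axis (-x) to 25 mm behind it (+x), so it bulges on the +x side only. On top a black tip, 24 x 20 x 10 mm, narrower than the column; its top is 101 mm above the underside, 94 mm when home.
- heel_b: The whole second heel (with its tip). Origin on the column axis at its underside; axes as for its centre point.
- tip_a (a joint): Travel of the black push-fit tip into the first heel, m: 0 standing 7 mm proud, 0.007 fully home against a hard stop. It is a tight fit: it moves only under about 7 N, stays wherever it is left, and stops solidly when home.
- tip_b (a joint): The same for the tip on the second heel.
- cradle: Fixed wooden cradle of the first heel. Origin at its underside, about below the heel's axis; axes as the heel's. Base 70 x 60 mm; its top, where the heel stands, is 6 mm above the bench. Upright cheeks on both y sides, 24 mm long, 7 thick, 34 apart inside, tops 86 mm above the bench; open at front and back, so the heel is gripped there only across its 30 mm and lifted straight out.
- nest (a point): Fixed blue jig plate 120 (x) x 130 (y) x 12 mm; point at the centre of the nest floor, on the plate's top. Around it an aluminium frame 8 mm high, 7 mm wide, inside 46 mm in x by 62 mm in y. The pair (feet 40 by 56 mm together) stands in it side by side along y with 3 mm to spare all round; the feet are centred when the column axes lie 5 mm from this point towards the heels' front.
- tool_mid (a point): Seating tool, standing upright, about 300 g. Point at half height, 39 mm above its underside. Flat steel foot 46 mm (x) by 76 mm (y), 12 mm thick; on it, centred, a red handle 28 mm (x) by 40 mm (y), from 12 to 78 mm above the underside. The foot is large enough to press both tips at once with its y along the pair.
- tool: The whole seating tool. Origin at the centre of its underside; axes as above.
- mat: Fixed green mat 120 (x) x 110 (y) x 3 mm on which the tool stands. Origin at the centre of its underside, on the bench.
- hammer: Bystander: hammer lying on the bench, 200 mm. Leave alone.
- brush: Bystander: brush lying on the bench, 160 mm. Leave alone.
- glue: Bystander: closed can, 72 mm across, 100 mm tall, origin under its centre. Leave alone.
- jar: Bystander: jar, 60 mm across, 80 mm tall, origin under its centre. Leave alone.
- spool: Bystander: blue spool standing on end, 48 mm across, 60 mm tall. Leave alone.
- last: Bystander: wooden shoe last, about 205 x 72 mm, 90 mm high. Leave alone.
- block: Bystander: cork sanding block 100 x 50 x 30 mm. Leave alone.
Mind the look-alikes: they are no part of the job. Leave any turquoise look-alike of the heel_a alone.

How it is judged:
On the way, in this order (a step that is already met when the one before it is completed fails the run):
1. the heel from the cradle stands on the bench beside the other, level with it (10 mm) and parallel (0.2 rad), the gap between them under 12 mm, both upright and let go (angle between each of heel_a_mid, heel_b_mid's own z axis and vertical below 0.1 rad and x of heel_a_mid in the frame of heel_b between -0.01 and 0.01 m and y of heel_a_mid in the frame of heel_b between -0.04 and 0.04 m and height (world z) of each of heel_a, heel_b below 0.004 m and angle between the x axis of heel_a and the x axis of heel_b, either way round below 0.2 rad and contact force between the fingers and heel_a below 0.1 N and contact force between the fingers and heel_b below 0.1 N and linear speed of each of heel_a, heel_b below 0.02 m/s), for 0.2 s.
2. both heels are lifted together, at least 25 mm off the bench, held in one grasp with the fingers on both (height (world z) of each of heel_a, heel_b above 0.025 m and contact force between the fingers and heel_a above 1 N and contact force between the fingers and heel_b above 1 N and distance between heel_a_mid and heel_b_mid below 0.04 m), for 0.2 s.
3. both heels stand in the jig's frame, on its floor, upright and let go, tips still proud (x of heel_a_mid in the frame of nest between -0.01 and 0.01 m and y of heel_a_mid in the frame of nest between -0.022 and 0.022 m and z of heel_a_mid in the frame of nest between 0.046 and 0.0535 m and x of heel_b_mid in the frame of nest between -0.01 and 0.01 m and y of heel_b_mid in the frame of nest between -0.022 and 0.022 m and z of heel_b_mid in the frame of nest between 0.046 and 0.0535 m and angle between each of heel_a_mid, heel_b_mid's own z axis and vertical below 0.1 rad and contact force between the fingers and heel_a below 0.1 N and contact force between the fingers and heel_b below 0.1 N and linear speed of each of heel_a, heel_b below 0.02 m/s and value of joint each of tip_a, tip_b below 0.004 m), for 0.2 s.
4. both tips are home (6 mm or more of 7) with the tool pressing on a heel (value of joint each of tip_a, tip_b above 0.006 m and (contact force between tool and heel_a above 1 N or contact force between tool and heel_b above 1 N) and x of heel_a_mid in the frame of nest between -0.01 and 0.01 m and y of heel_a_mid in the frame of nest between -0.022 and 0.022 m and z of heel_a_mid in the frame of nest between 0.046 and 0.0535 m and x of heel_b_mid in the frame of nest between -0.01 and 0.01 m and y of heel_b_mid in the frame of nest between -0.022 and 0.022 m and z of heel_b_mid in the frame of nest between 0.046 and 0.0535 m), for 0.1 s.
At the end, for the whole second after the job is handed in: Both heels stand upright (0.1 rad) side by side on the floor inside the jig's frame, both tips at least 6 mm of 7 mm pressed in, and the tool stands upright on its mat, its centre within 40 mm of the mat's centre; all at rest and let go (x of heel_a_mid in the frame of nest between -0.01 and 0.01 m and y of heel_a_mid in the frame of nest between -0.022 and 0.022 m and z of heel_a_mid in the frame of nest between 0.046 and 0.0535 m and x of heel_b_mid in the frame of nest between -0.01 and 0.01 m and y of heel_b_mid in the frame of nest between -0.022 and 0.022 m and z of heel_b_mid in the frame of nest between 0.046 and 0.0535 m and angle between each of heel_a_mid, heel_b_mid, tool_mid's own z axis and vertical below 0.1 rad and value of joint each of tip_a, tip_b above 0.006 m and contact force between the fingers and heel_a below 0.1 N and contact force between the fingers and heel_b below 0.1 N and linear speed of each of heel_a, heel_b, tool below 0.02 m/s and horizontal distance between tool_mid and mat below 0.04 m and height (world z) of tool_mid below 0.047 m and contact force between the fingers and tool below 0.1 N); the robot touches nothing.
It fails at once if a heel falls over or is tipped by more than 0.6 rad (angle between any of heel_a_mid, heel_b_mid's own z axis and vertical above 0.6 rad).
It fails at once if the tool presses a heel with more than 80 N (contact force between tool and heel_a above 80 N or contact force between tool and heel_b above 80 N).
It fails at once if a tip is home while its heel is not standing in the jig ((value of joint tip_a above 0.005 m and not (x of heel_a_mid in the frame of nest between -0.01 and 0.01 m and y of heel_a_mid in the frame of nest between -0.022 and 0.022 m and z of heel_a_mid in the frame of nest between 0.046 and 0.0535 m)) or (value of joint tip_b above 0.005 m and not (x of heel_b_mid in the frame of nest between -0.01 and 0.01 m and y of heel_b_mid in the frame of nest between -0.022 and 0.022 m and z of heel_b_mid in the frame of nest between 0.046 and 0.0535 m))).
It fails at once if a bystander is moved by more than 30 mm (distance of any of hammer, brush, glue, jar, spool, last, block from where it was at the start of the episode above 0.03 m).
It fails at once if the robot itself, not the tool, presses on a heel while its tip moves home ((value of joint tip_a above 0.003 m and contact force between the arm and heel_a above 3 N) or (value of joint tip_b above 0.003 m and contact force between the arm and heel_b above 3 N) or (value of joint tip_a above 0.003 m and contact force between the fingers and heel_a above 3 N) or (value of joint tip_b above 0.003 m and contact force between the fingers and heel_b above 3 N)).
It also fails if it takes over 72 s, if anything falls off the work surface, if the arm or the gripper's body presses on something with over 40 N, if the wrist force passes 120 N, or if a joint passes its speed limit or range.

### The arm

A 6-joint arm with a two-finger parallel gripper is mounted at the origin on the work surface. World frame = base frame: x ahead of the robot, y to its left, z up, the work surface at z = 0. Lengths are in m, angles in rad, forces in N, time in s.
With the tool pointing down it reaches from about 0.35 to 0.775 m from the base axis. Payload 5.5 kg.
Tool frame: the origin (TCP) lies between the finger pads; the fingertips stand 17 mm ahead of it and the grasp point (between the pads) lies 2 mm behind it (env.finger_overhang is the distance from the TCP to the fingertips, in m); z points along the fingers, y is the line along which they close (so a half turn about z gives the same grasp; the last joint's range is limited). The gripper opens to 85 mm and grips with 20 to 120 N. Pads are 22 mm wide; open, the fingers measure 114 mm over their backs; the gripper's body (76 mm by 85 mm) begins 54 mm behind the grasp point. The pads swing forward as they close: fully open they stand 13 mm farther back than shut.
Start: joints at [1.003, 0.313, 0.046, 1.304, 0, 1.431], TCP at [0.239, 0.523, 0.248] pointing down, gripper open.
Joint ranges: [-2.76, 2.76], [-0.86, 1.69], [-1.03, 1.26], [-2.2, 2.34], [-1.47, 1.5], [-3.14, 3.14]. Speed limits (rad/s): [2.57, 2.57, 3.14, 3.14, 3.14, 3.14].

### API

Orientations are given as a unit quaternion [w, x, y, z].
In Python, from workcell import env gives the robot as it stands. The module is installed in compiled form; this text tells all that it offers.
- The arm moves only by the shell command python3 -m pendant 'ROWS' [FORCE]. ROWS is JSON, a list of rows, each a list of 5 numbers: the gripper's target within -1 to 1 (fully open at 1, half-way at 0, shut at -1), then the shift along the tool's x, y, z in m, then the turn about the tool's z in rad. A call has 1 to 8 rows; each row shifts and turns the commanded pose from where the row before left it, along the tool's axes as they then stand; what a row does not reach is not made up. A row lasts 1/8 s, in which the tool goes at most 62.5 mm and 10.7 degrees, less where a joint would pass 70% of its speed; a pose out of reach is approached as far as the arm can. A call with a gripper value outside its range is refused whole. The fingers move at their own pace and stop on an object; FORCE is the grip in N (left out, the last holds). Time passes only in rows, so rows that do not move let the fingers close. It gives the time, the measured TCP pose, the force, the opening and the grip force at its end, in the units of the state.
- env.get_state(): the state, without advancing time (a new reading comes with each control period).
- env.read_camera(name): name is "scene" or "top" or "wrist"; returns the picture (420x560x3 uint8, red, green, blue); there is no depth.
- env.calibration(name): a dict with "K" (3x3 intrinsics, pixels), "T" (4x4, takes a point from camera to world coordinates); the wrist camera has in their place "tool_from_camera" (4x4, takes a point from camera to tool coordinates, whose origin is the TCP and whose axes are the flange's). Camera axes: x right, y down, z forward; pixel columns grow to the right and rows downward; lengths in m; the calibration is good to about 2 mm. A picture is of the moment at which its call begins: read the wrist's pose just before it. calibration takes no time and is no camera call.
- env.hand_in(): hands the job in; it is judged then, once.
Trained networks look in the newest picture that a camera, given by its name, has taken for a name from the list of things; names that differ only in an ending like _2 or _b are one class to them, and where a whole thing is asked for, a point or a joint stands for the part that bears it (a point fixed in the world has none). Each returns a list of dicts, best first, with "score" (0 to 1); they miss things now and then, are a little off and sometimes report something else, mostly with a low value. They report only what shows in the picture. A call takes as long as a camera call. They do not tell look-alikes from the thing itself.
- env.recognise(camera, label): "centre" ([column, row] in pixels, amid what is visible of it).
The state is a dict: "clock": time; "joint_pos": joint angles; "qvel": joint speeds; "tau": joint torques, N m; "tcp_pos": TCP position; "orientation": TCP orientation; "wrist_force": force on the tool from outside, world axes, zero at the start; "ft_torque": the same for the moment, N m; "finger_gap": finger opening in m; "grip_force": force on a finger pad.
Only numpy, scipy, OpenCV 4.12 (cv2) and the standard library are available. Lean on these libraries where they do the work, as an engineer would, in place of code of your own. Each camera call takes 0.05 s, during which the arm holds its last target. There are 200 camera calls.

## Working session

There is one attempt and no reset: what is moved stays moved. The work goes in short steps, Python scripts to look and compute and a shell command to move; the robot and the scene stay as the last step left them, time stands still between calls to the robot, and variables do not carry over. Pictures are saved under pics/ and viewed, at most 13 in all, crops included, and the job is handed in when it is done.

```bash
mkdir -p pics
cat > h.py <<'E'
from workcell import env
import numpy as np, cv2
from scipy.spatial.transform import Rotation as R
def cam(n):
    c=env.calibration(n); K=np.array(c["K"])
    if n=="wrist":
        s=env.get_state(); q=s["orientation"]; T=np.eye(4)
        T[:3,:3]=R.from_quat([q[1],q[2],q[3],q[0]]).as_matrix(); T[:3,3]=s["tcp_pos"]
        return K,T@np.array(c["tool_from_camera"])
    return K,np.array(c["T"])
def shoot(n,f=None):
    KT=cam(n); im=env.read_camera(n)
    if f: cv2.imwrite("pics/"+f,im[:,:,::-1])
    return KT,im
def px2w(KT,p,z):
    K,T=KT; d=T[:3,:3]@np.linalg.solve(K,[p[0],p[1],1.]); o=T[:3,3]
    return o+d*(z-o[2])/d[2]
def w2px(KT,P):
    K,T=KT; c=T[:3,:3].T@(np.array(P)-T[:3,3]); u=K@c; return u[:2]/u[2]
def st():
    s=env.get_state(); q=s["orientation"]; M=R.from_quat([q[1],q[2],q[3],q[0]]).as_matrix()
    print("t",round(s["clock"],2),"tcp",np.round(s["tcp_pos"],4),"yaw x",round(float(np.degrees(np.arctan2(M[1,0],M[0,0]))),2),"z",np.round(M[:,2],3),"gap",round(s["finger_gap"],4),"F",np.round(s["wrist_force"],1),"J",np.round(s["joint_pos"],2))
    return s,M
E
python3 - <<'E'
from h import *
st()
for n in("top","scene"):
    KT,im=shoot(n,n+"0.png"); print(n,np.round(KT[1],3).tolist(),KT[0].tolist())
    for l,z in(("heel_a_mid",.05),("heel_a",.05),("cradle",.003),("nest",.012),("tool_mid",.039),("mat",.003),("tip_a",.1),("glue",.05),("jar",.04),("spool",.03),("last",.045)):
        for d in env.recognise(n,l)[:4]: print(l,np.round(d["centre"]),round(d["score"],2),np.round(px2w(KT,d["centre"],z),3)[:2])
E
```

```text
t 0.0 tcp [0.2383 0.5228 0.2474] yaw x 155.49 z [-0.001 -0.002 -1.   ] gap 0.0857 F [-0.9 -0.1 -0.4] J [1.   0.31 0.04 1.3  0.   1.43]
top [[0.013, -0.996, 0.085, 0.51], [-1.0, -0.013, -0.007, -0.0], [0.008, -0.085, -0.996, 1.429], [0.0, 0.0, 0.0, 1.0]] [[443.05217599054333, 0.0, 277.7809481398892], [0.0, 443.05217599054333, 204.60325533328222], [0.0, 0.0, 1.0]]
heel_a_mid [376. 217.] 0.57 [ 0.593 -0.316]
heel_a_mid [317. 213.] 0.56 [ 0.605 -0.132]
heel_a_mid [344. 204.] 0.53 [ 0.631 -0.216]
heel_a [162. 254.] 0.66 [0.469 0.344]
heel_a [345. 207.] 0.64 [ 0.622 -0.22 ]
heel_a [244. 217.] 0.63 [0.588 0.096]
heel_a [376. 214.] 0.6 [ 0.603 -0.317]
cradle [314. 215.] 0.79 [ 0.6   -0.127]
nest [382. 266.] 0.66 [ 0.439 -0.343]
tool_mid [163. 258.] 0.81 [0.457 0.346]
mat [165. 265.] 0.88 [0.433 0.346]
mat [163. 257.] 0.63 [0.46  0.355]
tip_a [319. 212.] 0.52 [ 0.602 -0.133]
tip_a [242. 216.] 0.51 [0.587 0.098]
tip_a [384. 212.] 0.47 [ 0.604 -0.329]
tip_a [297. 187.] 0.42 [ 0.677 -0.066]
glue [294. 149.] 0.91 [ 0.806 -0.058]
jar [203. 170.] 0.75 [0.737 0.228]
jar [314. 215.] 0.57 [ 0.597 -0.1
[... 433 characters left out ...]
-0.326]
heel_a_mid [229. 210.] 0.61 [ 0.61  -0.137]
heel_a_mid [194. 218.] 0.6 [ 0.641 -0.225]
heel_a [156. 212.] 0.94 [ 0.62  -0.326]
heel_a [229. 205.] 0.87 [ 0.59 -0.14]
heel_a [196. 216.] 0.69 [ 0.632 -0.22 ]
heel_a [318. 207.] 0.58 [0.594 0.092]
cradle [234. 220.] 0.64 [ 0.6   -0.129]
nest [166. 184.] 0.64 [ 0.462 -0.348]
mat [402. 196.] 0.59 [0.493 0.335]
mat [409. 184.] 0.45 [0.442 0.366]
tip_a [319. 208.] 0.68 [0.652 0.09 ]
tip_a [154. 194.] 0.51 [ 0.609 -0.322]
tip_a [197. 200.] 0.49 [ 0.63  -0.211]
glue [254. 269.] 0.79 [ 0.801 -0.057]
jar [378. 253.] 0.61 [0.741 0.228]
spool [166. 259.] 0.75 [ 0.76  -0.271]
spool [236. 221.] 0.74 [ 0.629 -0.121]
last [463. 235.] 0.88 [0.684 0.438]
```

Run:
```python
import cv2
a=cv2.imread("pics/scene0.png")[150:290,100:490]; a=cv2.resize(a,(780,280),interpolation=cv2.INTER_CUBIC)
b=cv2.imread("pics/top0.png")[135:295,100:450]; b=cv2.resize(b,(700,320),interpolation=cv2.INTER_CUBIC)
b=cv2.copyMakeBorder(b,0,0,0,80,cv2.BORDER_CONSTANT)
cv2.imwrite("pics/v1.png",cv2.vconcat([a,b]))
```

```text
(no output)
```

View pics/v1.png

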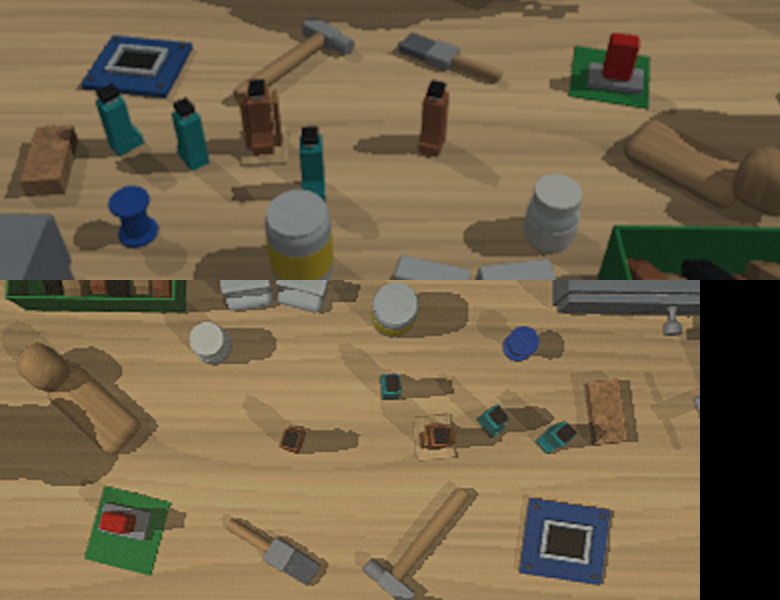

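The picture shows the copper heel in the cradle at scene px (229,205), and the free copper heel at (318,207). The three turquoise ones are look-alikes. The jig is at top px (382,266) and the tool on its mat at (160,258).

```bash
cat >> h.py <<'E'
def go(x,y,z,yaw=None,n=None):
    """print tool-frame shift and turn from present pose to target"""
    s,M=st(); d=M.T@(np.array([x,y,z])-s["tcp_pos"]); y0=np.degrees(np.arctan2(M[1,0],M[0,0]))
    print("shift",np.round(d,4),"rows>=",np.linalg.norm(d)/.0625)
    if yaw is not None: t=(y0-yaw+90)%180-90; print("turn rad",round(np.radians(t),4))
E
python3 - <<'E'
from h import *
print(np.round(env.calibration("wrist")["tool_from_camera"],3).tolist(),env.calibration("wrist")["K"][0])
go(.59,.095,.30)
E
```

```text
[[0.0, -0.945, -0.327, 0.083], [1.0, 0.001, -0.001, 0.0], [0.001, -0.327, 0.945, -0.126], [0.0, 0.0, 0.0, 1.0]] [309.79765519   0.         281.0109723 ]
t 1.2 tcp [0.2386 0.5232 0.2483] yaw x 155.49 z [ 0.  0. -1.] gap 0.0855 F [-0.6  0.1  0. ] J [1.   0.31 0.05 1.3  0.   1.43]
shift [-0.4974 -0.2438 -0.0517] rows>= 8.902006473581233
```

```bash
python3 -m pendant '[[1,-0.055,-0.027,-0.006,0],[1,-0.055,-0.027,-0.006,0],[1,-0.055,-0.027,-0.006,0],[1,-0.055,-0.027,-0.006,0],[1,-0.055,-0.027,-0.006,0],[1,-0.055,-0.027,-0.006,0],[1,-0.055,-0.027,-0.006,0],[1,-0.055,-0.027,-0.006,0]]'; python3 -m pendant '[[1,-0.055,-0.027,-0.004,0],[1,0,0,0,0],[1,0,0,0,0]]'
python3 - <<'E'
from h import *
st(); KT,im=shoot("wrist","w1.png")
for l,z in(("heel_b_mid",.05),("tip_b",.1),("heel_b",.05)):
    for d in env.recognise("wrist",l)[:3]: print(l,np.round(d["centre"]),round(d["score"],2),np.round(px2w(KT,d["centre"],z),3)[:2])
E
```

```text
clock: 2.2
tcp_pos: [0.5504, 0.1424, 0.2967]
orientation: [0.0, 0.212, 0.977, 0.0]
wrist_force: [1.0, -0.4, 0.2]
finger_gap: 0.0851
grip_force: 0.0
clock: 2.58
tcp_pos: [0.5879, 0.0966, 0.2999]
orientation: [-0.001, 0.213, 0.977, 0.0]
wrist_force: [-0.2, 0.0, 0.4]
finger_gap: 0.0853
grip_force: 0.0
t 2.58 tcp [0.5879 0.0966 0.2999] yaw x 155.44 z [-0.001  0.    -1.   ] gap 0.0853 F [-0.2  0.   0.4] J [0.03 0.35 0.22 1.44 0.   0.46]
heel_b_mid [278. 188.] 0.78 [0.597 0.088]
tip_b [110. 281.] 0.87 [ 0.607 -0.138]
tip_b [278. 195.] 0.72 [0.593 0.091]
tip_b [ 68. 319.] 0.72 [ 0.631 -0.218]
heel_b [ 26. 304.] 0.92 [ 0.603 -0.311]
heel_b [ 83. 303.] 0.89 [ 0.635 -0.236]
heel_b [274. 188.] 0.77 [0.595 0.084]
```

View pics/w1.png

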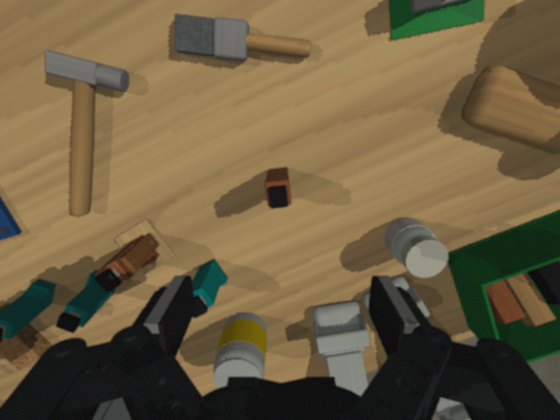

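The heel stands at the centre, px (278,188), with its black tip at (278,197). The cradle heel is lower left, with its tip at (107,281). I'll fit heel poses by silhouette.

```bash
cat >> h.py <<'E'
from scipy.optimize import minimize
def masks(im):
    f=im.astype(float)+1; r=f[...,0]/f[...,1]; v=f.max(2)
    return (r>1.62)&(v>45), v<45
BX=[(-.015,.025,-.014,.014,0,.018),(-.015,.015,-.014,.014,.018,.084)]
TP=[(-.012,.012,-.010,.010,.084,.101)]
def ren(KT,shape,boxes,x,y,yaw,z0):
    m=np.zeros(shape,np.uint8); c,s=np.cos(yaw),np.sin(yaw)
    for a,b,d,e,g,h in boxes:
        P=[[x+c*i-s*j,y+s*i+c*j,z0+k] for i in(a,b) for j in(d,e) for k in(g,h)]
        q=np.array([w2px(KT,p) for p in P])*16
        cv2.fillConvexPoly(m,cv2.convexHull(q.astype(np.int32)),1,cv2.LINE_AA if False else 8,4)
    return m>0
def fit(KT,im,x,y,z0,yaws=range(0,360,15),win=70,boxes=BX,tips=TP,mk=None):
    cp,dk=masks(im) if mk is None else mk
    u=w2px(KT,[x,y,z0+.06]); c0,r0=int(max(u[0]-win,0)),int(max(u[1]-win,0)); S=np.s_[r0:int(u[1])+win,c0:int(u[0])+win]
    def cost(p):
        t=ren(KT,cp.shape,tips,p[0],p[1],p[2],z0); b=ren(KT,cp.shape,boxes,p[0],p[1],p[2],z0)&~t
        i=lambda A,B:(A&B)[S].sum()/max(1,(A|B)[S].sum())
        near=cv2.dilate((t|b).astype(np.uint8),np.ones((9,9)))>0
        return -i(b,cp&near)-i(t,dk&near)
    best=[]
    for w in yaws:
        rs=minimize(cost,[x,y,np.radians(w)],method="Nelder-Mead",options=dict(initial_simplex=np.array([[x,y,np.radians(w)],[x+.008,y,np.radians(w)],[x,y+.008,np.radians(w)],[x,y,np.radians(w+10)]]),maxfev=120))
        best.append((rs.fun,*np.round(rs.x[:2],4),round(float(np.degrees(rs.x[2]))%360,1)))
    best.sort(); return best[:4]
E
python3 - <<'E'
from h import *
KT=cam("wrist"); im=cv2.imread("pics/w1.png")[:,:,::-1]
for p in((278,175),(278,197),(278,180),(250,188),(350,80),(140,255),(107,280),(300,188)): print(p,im[p[1],p[0]])
cp,dk=masks(im); print(cp[150:220,250:310].sum(),dk[150:220,250:310].sum())
print(fit(KT,im,.593,.091,0)); print(fit(KT,im,.605,-.133,.006))
E
```

```text
(278, 175) [69 43 30]
(278, 197) [28 28 30]
(278, 180) [75 45 26]
(250, 188) [97 81 54]
(350, 80) [163 134  90]
(140, 255) [85 55 31]
(107, 280) [15 17 17]
(300, 188) [134 111  74]
279 338
[(np.float64(-1.1819108516356223), np.float64(0.5988), np.float64(0.0881), 341.3), (np.float64(-1.1814516129032258), np.float64(0.5987), np.float64(0.0882), 341.7), (np.float64(-1.1782578989160342), np.float64(0.5987), np.float64(0.0881), 342.1), (np.float64(-1.1745657770150313), np.float64(0.5985), np.float64(0.0881), 341.0)]
[(np.float64(-0.9755450299076094), np.float64(0.6068), np.float64(-0.1456), 14.2), (np.float64(-0.9736109582507888), np.float64(0.6064), np.float64(-0.1455), 11.1), (np.float64(-0.9717125590694293), np.float64(0.6063), np.float64(-0.1454), 11.1), (np.float64(-0.9708855217130055), np.float64(0.6069), np.float64(-0.1454), 13.4)]
```

```bash
sed -i 's/r>1.62)&(v>45), v<45/r>1.38)\&(v>36), (v<45)\&(r<1.3)/' h.py
python3 - <<'E'
from h import *
KT=cam("wrist"); im=cv2.imread("pics/w1.png")[:,:,::-1].copy()
a=fit(KT,im,.593,.091,0);print(a); print(fit(KT,im,.605,-.14,.006))
o=im[130:240,210:350].copy()
for B in(BX,TP):
    m=ren(KT,im.shape[:2],B,a[0][1],a[0][2],np.radians(a[0][3]),0).astype(np.uint8)[130:240,210:350]
    m=cv2.resize(m,None,fx=5,fy=5,interpolation=0); 
    if B is BX:o=cv2.resize(o,None,fx=5,fy=5)
    cv2.drawContours(o,cv2.findContours(m,0,2)[0],-1,(0,255,0),1)
cv2.imwrite("pics/v2.png",o[:,:,::-1])
E
```

```text
[(np.float64(-1.369542465853553), np.float64(0.5982), np.float64(0.0887), 339.1), (np.float64(-1.3693887945670626), np.float64(0.5976), np.float64(0.0884), 335.6), (np.float64(-1.3676997680792748), np.float64(0.5991), np.float64(0.0888), 341.4), (np.float64(-1.3674174600762465), np.float64(0.5989), np.float64(0.0892), 340.6)]
[(np.float64(-1.5612943013736782), np.float64(0.6071), np.float64(-0.1462), 95.5), (np.float64(-1.5558250396413777), np.float64(0.6074), np.float64(-0.146), 96.6), (np.float64(-1.5540924171426618), np.float64(0.6063), np.float64(-0.1442), 15.3), (np.float64(-1.552489268641198), np.float64(0.6074), np.float64(-0.147), 94.6)]
```

View pics/v2.png

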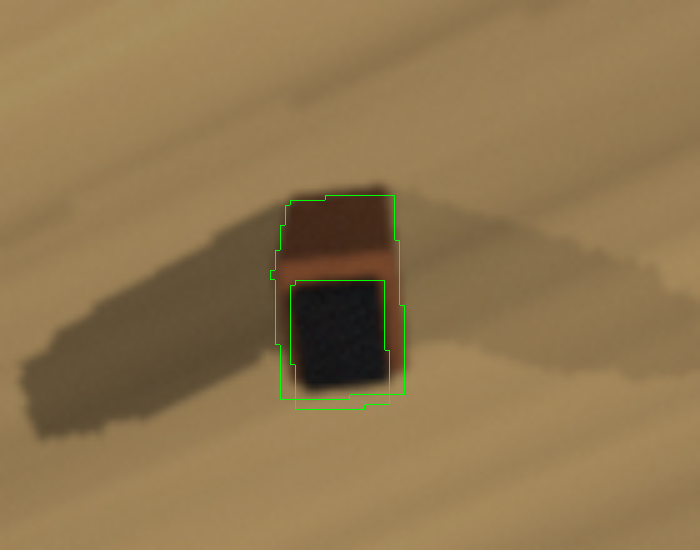

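```bash
sed -i 's/.010,.084,.101)\]/.010,.091,.101)]/' h.py
python3 - <<'E'
from h import *
KT=cam("wrist"); im=cv2.imread("pics/w1.png")[:,:,::-1].copy()
print(fit(KT,im,.593,.091,0)); print(fit(KT,im,.605,-.14,.006))
c,d=masks(im)
print("t"); go(.603,-.14,.26,155)
E
```

```text
[(np.float64(-1.4340936840936842), np.float64(0.5979), np.float64(0.0893), 341.5), (np.float64(-1.4327888662027584), np.float64(0.5979), np.float64(0.0893), 341.7), (np.float64(-1.4306720908551571), np.float64(0.5979), np.float64(0.0896), 336.3), (np.float64(-1.4297554451397407), np.float64(0.5978), np.float64(0.0894), 341.1)]
[(np.float64(-1.569817854853643), np.float64(0.6055), np.float64(-0.1406), 94.6), (np.float64(-1.5658936494731004), np.float64(0.6052), np.float64(-0.1404), 12.2), (np.float64(-1.5657121632855198), np.float64(0.6051), np.float64(-0.1401), 13.4), (np.float64(-1.5655335792948486), np.float64(0.606), np.float64(-0.1418), 97.3)]
t
t 2.77 tcp [0.5874 0.0981 0.3006] yaw x 155.6 z [ 0.  0. -1.] gap 0.0851 F [0.6 0.2 0.2] J [0.03 0.35 0.22 1.44 0.   0.46]
shift [-0.1126 -0.2103  0.0406] rows>= 3.8720287029631497
turn rad 0.0105
```

```bash
python3 -m pendant '[[1,-0.028,-0.0526,0.01,0],[1,-0.028,-0.0526,0.01,0],[1,-0.028,-0.0526,0.01,0],[1,-0.028,-0.0526,0.01,0],[1,0,0,0,0.18],[1,0,0,0,0.18],[1,0,0,0,0.18],[1,0,0,0,0.18]]'; python3 -m pendant '[[1,0,0,0,0.18],[1,0,0,0,0],[1,0,0,0,0]]'
python3 - <<'E'
from h import *
st(); KT,im=shoot("wrist","w2.png")
a=fit(KT,im,.605,-.14,.006,win=110);print(a)
o=im[110:310,180:380].copy();o=cv2.resize(o,None,fx=3,fy=3)
for B in(BX,TP):
    m=ren(KT,im.shape[:2],B,a[0][1],a[0][2],np.radians(a[0][3]),.006).astype(np.uint8)[110:310,180:380]
    m=cv2.resize(m,None,fx=3,fy=3,interpolation=0)
    cv2.drawContours(o,cv2.findContours(m,0,2)[0],-1,(0,255,0),1)
cv2.imwrite("pics/v3.png",o[:,:,::-1])
E
```

```text
clock: 3.78
tcp_pos: [0.6027, -0.1399, 0.2606]
orientation: [0.0, 0.545, 0.839, 0.0]
wrist_force: [0.4, -0.6, -0.1]
finger_gap: 0.0853
grip_force: 0.0
clock: 4.15
tcp_pos: [0.6028, -0.1404, 0.2605]
orientation: [0.0, 0.615, 0.789, 0.0]
wrist_force: [-0.3, 0.3, 0.3]
finger_gap: 0.085
grip_force: 0.0
t 4.15 tcp [ 0.6028 -0.1404  0.2605] yaw x 104.15 z [ 0.  0. -1.] gap 0.085 F [-0.3  0.3  0.3] J [-0.36  0.4   0.2   1.37  0.    0.97]
[(np.float64(-1.4105873203719357), np.float64(0.6041), np.float64(-0.1421), 97.0), (np.float64(-1.4059016534758553), np.float64(0.604), np.float64(-0.142), 95.5), (np.float64(-1.4051300952627828), np.float64(0.6038), np.float64(-0.1419), 95.6), (np.float64(-1.4041412221458325), np.float64(0.6039), np.float64(-0.1415), 94.2)]
```

View pics/v3.png

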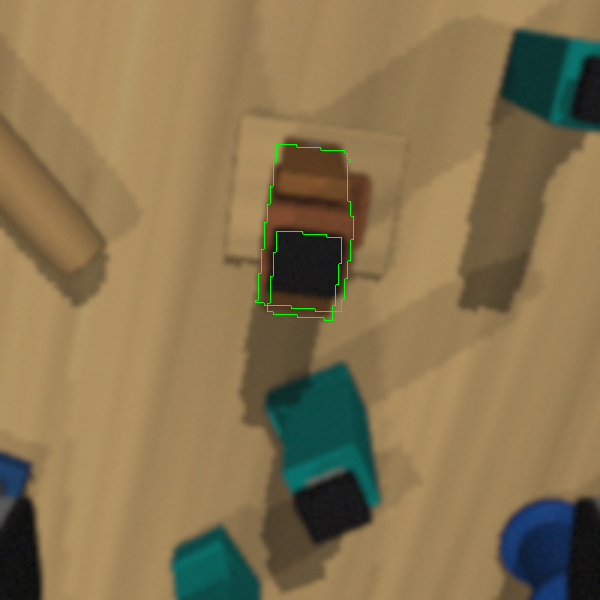

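The heel in the cradle has its tip at crop (308,265). The foot bulges to the image right, and the cheeks are above and below it. I'll add the cheeks to the model and restrict the yaw to about 8°.

Run:
```python
from h import *
KT=cam("wrist"); im=cv2.imread("pics/w2.png")[:,:,::-1].copy()
CB=BX+[(-.012,.012,.017,.024,0,.08),(-.012,.012,-.024,-.017,0,.08)]
print(fit(KT,im,.605,-.14,.006,yaws=(2,7,12),win=110,boxes=CB))
im=cv2.imread("pics/w2.png")[:,:,::-1].copy()
# tip-only via minAreaRect on top plane
c,d=masks(im); 
def tipq(im,KT,u,z,w=45):
    m=np.zeros(im.shape[:2],np.uint8); m[u[1]-w:u[1]+w,u[0]-w:u[0]+w]=d[u[1]-w:u[1]+w,u[0]-w:u[0]+w]
    n,l,s,cc=cv2.connectedComponentsWithStats(m); k=l[u[1],u[0]]
    ys,xs=np.where(l==k); P=np.array([px2w(KT,(a,b),z)[:2] for a,b in zip(xs,ys)],np.float32)*1000
    return cv2.minAreaRect(P)
print(tipq(im,KT,(283,198),.107))
```

```text
[(np.float64(-1.4425073511160331), np.float64(0.6044), np.float64(-0.1392), 5.8), (np.float64(-1.4410699412198662), np.float64(0.6047), np.float64(-0.1393), 6.4), (np.float64(-1.4387278767397902), np.float64(0.6041), np.float64(-0.1397), 4.4)]
((603.140869140625, -137.29153442382812), (21.991573333740234, 19.28034210205078), 7.102727890014648)
```

```bash
python3 -m pendant '[[1,0,0,0,0.125],[1,0,0,0,0],[1,0,0,0,0]]'; python3 -c "
from h import *
go(.604,-.138,.073,97)"
```

```text
clock: 4.58
tcp_pos: [0.6028, -0.1411, 0.2603]
orientation: [-0.0, 0.663, 0.748, 0.0]
wrist_force: [-0.1, -0.1, 0.0]
finger_gap: 0.0858
grip_force: 0.0
t 4.58 tcp [ 0.6028 -0.1411  0.2603] yaw x 96.92 z [ 0.  0. -1.] gap 0.0858 F [-0.1 -0.1  0. ] J [-0.36  0.4   0.2   1.37  0.    1.09]
shift [0.0029 0.0016 0.1873] rows>= 2.997040928722985
turn rad -0.0015
```

```bash
python3 -m pendant '[[1,0.003,0.0016,0.06,0],[1,0,0,0.06,0],[1,0,0,0.04,0],[1,0,0,0.027,0],[-1,0,0,0,0],[-1,0,0,0,0],[-1,0,0,0,0],[-1,0,0,0,0]]' 30;  python3 -m pendant '[[-1,0,0,0,0],[-1,0,0,0,0],[-1,0,0,0,0]]';python3 -c "
from h import *
st()"
```

```text
clock: 5.58
tcp_pos: [0.6051, -0.1384, 0.0751]
orientation: [0.001, 0.664, 0.748, 0.001]
wrist_force: [-0.9, 0.7, 5.0]
finger_gap: 0.0297
grip_force: 38.7
clock: 5.95
tcp_pos: [0.6051, -0.1384, 0.0751]
orientation: [0.001, 0.664, 0.748, 0.001]
wrist_force: [-0.8, -0.2, 5.7]
finger_gap: 0.0294
grip_force: 39.0
t 5.95 tcp [ 0.6051 -0.1384  0.0751] yaw x 96.76 z [ 0.003 -0.001 -1.   ] gap 0.0294 F [-0.8 -0.2  5.7] J [-0.35  0.5  -0.12  0.95  0.    1.1 ]
```

```bash
python3 -m pendant '[[-1,0,0,-0.03,0],[-1,0,0,-0.05,0],[-1,0,0,-0.06,0],[-1,0,0,-0.05,0],[-1,0,0,0,0.145],[-1,0,0,0,0.145],[-1,0,0,0,0.145],[-1,0,0,0,0]]';python3 -c "
from h import *
go(.57,.0,.22,72)"
```

```text
clock: 6.95
tcp_pos: [0.6038, -0.1379, 0.2632]
orientation: [-0.0, 0.809, 0.587, -0.0]
wrist_force: [0.0, 0.2, -1.6]
finger_gap: 0.0294
grip_force: 38.1
t 6.95 tcp [ 0.6038 -0.1379  0.2632] yaw x 71.93 z [-0.  0. -1.] gap 0.0294 F [ 0.   0.2 -1.6] J [-0.35  0.4   0.21  1.38  0.    1.53]
shift [ 0.1206 -0.0749  0.0433] rows>= 2.374728895190075
turn rad -0.0012
```

```bash
python3 -m pendant '[[-1,0.04,-0.025,0.012,0],[-1,0.04,-0.025,0.012,0],[-1,0.04,-0.025,0.012,0],[-1,0,0,0,0],[-1,0,0,0,0],[-1,0,0,0,0]]'
python3 - <<'E'
from h import *
st(); KT,im=shoot("wrist","w3.png")
a=fit(KT,im,.598,.0893,0,yaws=(325,333,341,349,357));print(a)
b=np.array(a[0][1:]); w=np.radians(b[2])
u=w2px(KT,[b[0],b[1],.1]).astype(int)
c,d=masks(im); n,l,s,cc=cv2.connectedComponentsWithStats(d.astype(np.uint8)); ys,xs=np.where(l==l[u[1],u[0]]); print(u,len(xs))
if len(xs)<5000: print(cv2.minAreaRect(np.array([px2w(KT,p,.101)[:2] for p in zip(xs,ys)],np.float32)*1000))
o=im.copy()
for B in(BX,TP): cv2.drawContours(o,cv2.findContours(ren(KT,im.shape[:2],B,b[0],b[1],w,0).astype(np.uint8),0,2)[0],-1,(0,255,0),1)
cv2.imwrite("pics/v4.png",o[:,:,::-1])
E
```

```text
clock: 7.7
tcp_pos: [0.5708, -0.0016, 0.2277]
orientation: [0.0, 0.81, 0.586, 0.0]
wrist_force: [-0.7, -0.4, -0.2]
finger_gap: 0.0297
grip_force: 38.1
t 7.7 tcp [ 0.5708 -0.0016  0.2277] yaw x 71.81 z [ 0.001 -0.    -1.   ] gap 0.0297 F [-0.7 -0.4 -0.2] J [-0.14  0.31 -0.01  1.25 -0.    1.74]
[(np.float64(-1.4432483358489105), np.float64(0.5958), np.float64(0.0887), 342.2), (np.float64(-1.440543401552576), np.float64(0.5954), np.float64(0.0897), 341.8), (np.float64(-1.4309347941667934), np.float64(0.5951), np.float64(0.0892), 341.7), (np.float64(-1.4080990786417142), np.float64(0.5959), np.float64(0.0887), 344.1)]
[273  93] 729
((595.6307373046875, 88.66752624511719), (17.7508602142334, 22.159822463989258), 71.83993530273438)
```

View pics/v4.png

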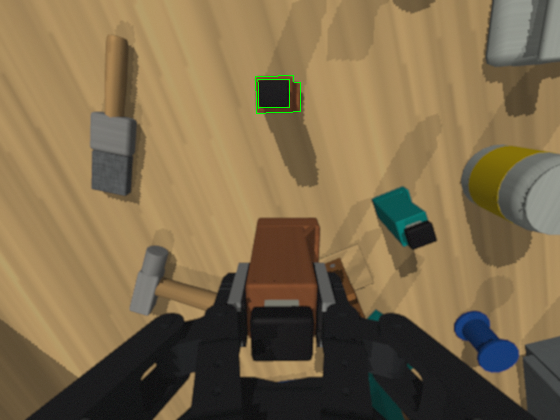

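The held heel is upright in the fingers, tip at (282,335), bulge to the right. Heel b is matched at (273,93).

Run:
```python
from h import *
KT=cam("wrist"); im=cv2.imread("pics/w3.png")[:,:,::-1]
s,M=st(); P=s["tcp_pos"]
print([np.round(M.T@(px2w(KT,p,P[2]+h)-P),4) for p,h in(((282,338),.032),((282,309),.032),((282,360),.032))])
print([np.round(w2px(KT,P+M@np.array([dx,0,-.032])),1) for dx in(-.01,0,.01)])
w=np.radians(342); n=np.array([-np.sin(w),np.cos(w)]); t=np.array([.5962,.0888])-n*.032; print(t)
go(t[0],t[1],.0691,72)
```

```text
t 7.75 tcp [ 0.5708 -0.0017  0.2276] yaw x 71.79 z [ 0.001 -0.    -1.   ] gap 0.0294 F [ 0.2  0.1 -0.6] J [-0.14  0.31 -0.01  1.25 -0.    1.75]
[array([ 0.0027,  0.0015, -0.032 ]), array([ 0.0155,  0.0015, -0.032 ]), array([-0.0077,  0.0015, -0.032 ])]
[array([278. , 364.6]), array([277.9, 343.7]), array([277.9, 321.7])]
[0.58631146 0.05836619]
t 7.75 tcp [ 0.5708 -0.0017  0.2276] yaw x 71.79 z [ 0.001 -0.    -1.   ] gap 0.0294 F [ 0.2  0.1 -0.6] J [-0.14  0.31 -0.01  1.25 -0.    1.75]
shift [ 0.0619 -0.0041  0.1585] rows>= 2.723726408792038
turn rad -0.0037
```

```bash
python3 -m pendant '[[-1,0.03,-0.0025,0,0],[-1,0.03,-0.0025,0,0],[-1,0,0,0.05,0],[-1,0,0,0.05,0],[-1,0,0,0.03,0],[-1,0,0,0.015,0],[-1,0,0,0,0],[-1,0,0,0,0]]'
python3 - <<'E'
from h import *
w=np.radians(342); n=np.array([-np.sin(w),np.cos(w)]);t=np.array([.5962,.0888])-n*.034
go(t[0],t[1],.0691,72)
E
```

```text
clock: 8.75
tcp_pos: [0.5855, 0.0577, 0.0839]
orientation: [0.001, 0.81, 0.586, 0.001]
wrist_force: [-0.7, 0.2, -1.1]
finger_gap: 0.0294
grip_force: 38.0
t 8.75 tcp [0.5855 0.0577 0.0839] yaw x 71.81 z [ 0.003  0.    -1.   ] gap 0.0294 F [-0.7  0.2 -1.1] J [-0.04  0.43 -0.2   0.94  0.    1.85]
shift [-0.0011  0.0006  0.0148] rows>= 0.2372952318509076
turn rad -0.0033
```

```bash
python3 -m pendant '[[-1,0,0,0.007,0],[-1,0,0,0.004,0],[-1,0,0,0.0025,0],[-1,0,0,0.0015,0],[-1,0,0,0,0],[-1,0,0,0,0]]'
```

```text
clock: 9.5
tcp_pos: [0.5839, 0.0582, 0.069]
orientation: [0.0, 0.81, 0.587, 0.0]
wrist_force: [-4.5, 0.2, 10.9]
finger_gap: 0.0293
grip_force: 39.4
```

```bash
python3 -m pendant '[[-1,0,0,-0.001,0],[0,0,0,0,0],[0.5,0,0,0,0],[0.5,0,0,0,0],[0.5,0,0,-0.03,0],[1,0,0,-0.06,0],[1,0,0,-0.06,0],[1,0,0,-0.02,0]]'
python3 - <<'E'
from h import *
st(); KT,im=shoot("wrist","w4.png")
c=env.recognise("wrist","tip_a"); print([(np.round(k["centre"]),round(k["score"],2)) for k in c])
_,d=masks(im)
n,l,s,cc=cv2.connectedComponentsWithStats(d.astype(np.uint8))
for k in c[:4]:
    u=np.round(k["centre"]).astype(int); ys,xs=np.where(l==l[u[1],u[0]])
    if len(xs)<6000: print(u,cv2.minAreaRect(np.array([px2w(KT,p,.101)[:2] for p in zip(xs,ys)],np.float32)*1000))
E
```

```text
clock: 10.5
tcp_pos: [0.586, 0.0579, 0.2429]
orientation: [0.002, 0.81, 0.587, 0.003]
wrist_force: [0.2, -0.2, -0.1]
finger_gap: 0.0851
grip_force: 0.0
t 10.5 tcp [0.586  0.0579 0.2429] yaw x 71.84 z [ 0.007 -0.    -1.   ] gap 0.0851 F [ 0.2 -0.2 -0.1] J [-0.04  0.34  0.06  1.29  0.    1.85]
[(array([412., 282.]), 0.78), (array([278., 166.]), 0.57), (array([279., 202.]), 0.56)]
[278 166] ((595.9187622070312, 88.89705657958984), (18.476337432861328, 22.01202392578125), 71.81128692626953)
[279 202] ((585.1337280273438, 60.283145904541016), (18.91700553894043, 21.702499389648438), 71.77162170410156)
```

View pics/w4.png

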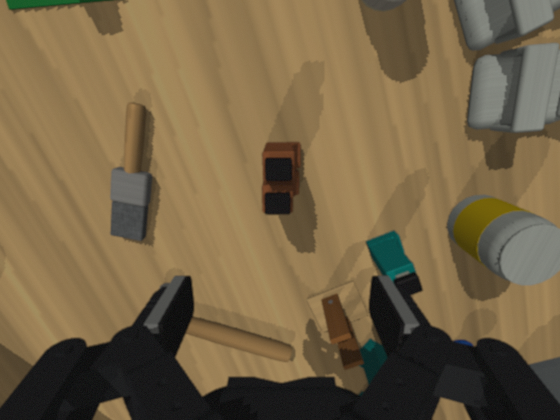

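Both heels stand side by side with tips at (278,170) and (278,202), spaced about 30.6 mm and level to 1.5 mm. Next I turn for the pair grasp.

```bash
python3 -m pendant '[[1,0,0,0,-0.175],[1,0,0,0,-0.175],[1,0,0,0,-0.175],[1,0,0,0,-0.175],[1,0,0,0,-0.175],[1,0,0,0,-0.175],[1,0,0,0,-0.175],[1,0,0,0,-0.175]]';python3 -m pendant '[[1,0,0,0,-0.171],[1,0,0,0,0],[1,0,0,0,0]]'
python3 - <<'E'
from h import *
go(.590,.0748,.067,162)
KT,im=shoot("wrist","w5.png")
c=env.recognise("wrist","tip_a"); 
_,d=masks(im)
n,l,s,cc=cv2.connectedComponentsWithStats(d.astype(np.uint8))
for k in c[:4]:
    u=np.round(k["centre"]).astype(int); ys,xs=np.where(l==l[u[1],u[0]])
    if len(xs)<6000: print(u,cv2.minAreaRect(np.array([px2w(KT,p,.101)[:2] for p in zip(xs,ys)],np.float32)*1000))
E
```

```text
clock: 11.6
tcp_pos: [0.5833, 0.058, 0.236]
orientation: [-0.002, 0.239, 0.971, -0.0]
wrist_force: [-0.7, -0.3, 0.2]
finger_gap: 0.0852
grip_force: 0.0
clock: 11.98
tcp_pos: [0.5837, 0.058, 0.2372]
orientation: [-0.001, 0.159, 0.987, -0.0]
wrist_force: [-0.6, 0.1, 0.2]
finger_gap: 0.0854
grip_force: 0.0
t 11.97 tcp [0.5837 0.058  0.2372] yaw x 161.69 z [-0.002  0.    -1.   ] gap 0.0854 F [-0.6  0.1  0.2] J [-0.04  0.34  0.06  1.29  0.    0.28]
shift [-0.001   0.018   0.1702] rows>= 2.7378107586525693
turn rad -0.0055
[284 205] ((583.28515625, 60.1500358581543), (18.744001388549805, 22.290592193603516), 71.74417877197266)
[322 206] ((593.723876953125, 88.82246398925781), (18.92160415649414, 22.336097717285156), 71.74486541748047)
[ 39 329] ((633.470703125, -219.2853546142578), (24.10905647277832, 27.508670806884766), 36.63256072998047)
```

```bash
python3 -m pendant '[[1,0,0.018,0.01,0],[1,0,0,0.05,0],[1,0,0,0.05,0],[1,0,0,0.035,0],[1,0,0,0.02,0],[1,0,0,0.005,0],[0,0,0,0,0],[-0.2,0,0,0,0]]' 40; python3 -m pendant '[[-1,0,0,0,0],[-1,0,0,0,0],[-1,0,0,0,0],[-1,0,0,0,0]]' 40; python3 -c "
from h import *
st()"
```

```text
clock: 13.08
tcp_pos: [0.5908, 0.0754, 0.0695]
orientation: [0.001, 0.158, 0.987, 0.0]
wrist_force: [1.1, -0.5, -2.5]
finger_gap: 0.0553
grip_force: 44.4
clock: 13.58
tcp_pos: [0.5907, 0.0752, 0.0694]
orientation: [0.001, 0.158, 0.987, 0.0]
wrist_force: [1.0, 1.3, 5.1]
finger_gap: 0.0552
grip_force: 45.0
t 13.57 tcp [0.5907 0.0752 0.0694] yaw x 161.85 z [ 0.002  0.001 -1.   ] gap 0.0552 F [1.  1.3 5.1] J [-0.01  0.46 -0.19  0.92  0.    0.31]
```

```bash
python3 -m pendant '[[-1,0,0,-0.01,0],[-1,0,0,-0.02,0],[-1,0,0,-0.04,0],[-1,0,0,-0.05,0],[-1,0,0,-0.05,0],[-1,0,0,0,0],[-1,0,0,0,0]]' 60; python3 -c "
from h import *
go(.55,-.36,.24,162)"
```

```text
clock: 14.45
tcp_pos: [0.589, 0.0749, 0.2374]
orientation: [-0.001, 0.158, 0.987, -0.0]
wrist_force: [0.4, -0.2, -2.0]
finger_gap: 0.0549
grip_force: 64.3
t 14.45 tcp [0.589  0.0749 0.2374] yaw x 161.84 z [-0.002 -0.    -1.   ] gap 0.0549 F [ 0.4 -0.2 -2. ] J [-0.01  0.35  0.08  1.3  -0.    0.31]
shift [-0.0985 -0.4254 -0.0024] rows>= 6.987053440778849
turn rad -0.0028
```

```bash
python3 -m pendant '[[-1,-0.007,-0.03,-0.001,0],[-1,-0.013,-0.057,0,0],[-1,-0.013,-0.057,0,0],[-1,-0.013,-0.057,0,0],[-1,-0.013,-0.057,0,0],[-1,-0.013,-0.057,0,0],[-1,-0.013,-0.057,0,0],[-1,-0.013,-0.053,0,0]]';python3 -m pendant '[[-1,0,0,0,0],[-1,0,0,0,0]]'
python3 - <<'E'
from h import *
st(); KT,im=shoot("wrist","w6.png")
c=env.recognise("wrist","nest"); print([(np.round(k["centre"]),round(k["score"],2),np.round(px2w(KT,k["centre"],.012),4)) for k in c])
E
```

```text
clock: 15.45
tcp_pos: [0.5488, -0.3606, 0.2363]
orientation: [-0.002, 0.158, 0.987, 0.001]
wrist_force: [1.8, 0.0, -1.4]
finger_gap: 0.0551
grip_force: 64.4
clock: 15.7
tcp_pos: [0.5494, -0.3586, 0.2368]
orientation: [-0.002, 0.158, 0.987, 0.001]
wrist_force: [0.6, -0.3, -2.6]
finger_gap: 0.0549
grip_force: 64.6
t 15.7 tcp [ 0.5494 -0.3586  0.2368] yaw x 161.8 z [-0.003  0.003 -1.   ] gap 0.0549 F [ 0.6 -0.3 -2.6] J [-0.7   0.48  0.27  1.36  0.   -0.38]
[(array([263.,  78.]), 0.83, array([ 0.4367, -0.3415,  0.012 ]))]
```

View pics/w6.png

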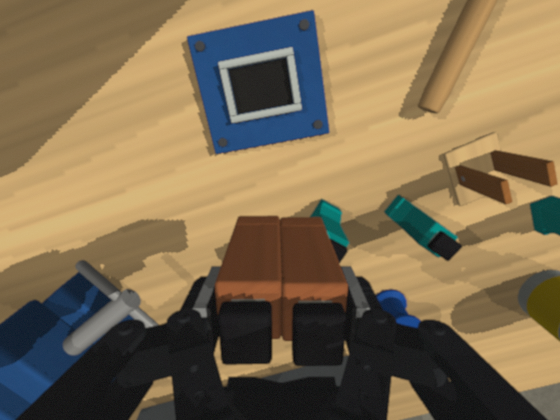

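The jig is at top centre, frame centre about px (260,85), turned a few degrees counter-clockwise in the image. The pair is held upright, with tips at (246,332) and (318,332).

Run:
```python
from h import *
KT=cam("wrist"); im=cv2.imread("pics/w6.png")[:,:,::-1]
s,M=st(); P=s["tcp_pos"]
f=im.astype(int); win=np.zeros(im.shape[:2],bool); win[5:165,170:345]=1
blue=win&(f[...,2]>f[...,0]*1.5); white=win&(f.min(2)>120)&(f.max(2)-f.min(2)<40)
dark=win&(f.max(2)<45); dark[:50]=0; dark[120:]=0; dark[:,:215]=0; dark[:,310:]=0
for nm,m,z in(("blue",blue,.012),("white",white,.020),("dark",dark,.012)):
    m=m.astype(np.uint8); n,l,st_,_=cv2.connectedComponentsWithStats(m); k=1+st_[1:,4].argmax(); ys,xs=np.where(l==k)
    r=cv2.minAreaRect(np.array([px2w(KT,p,z)[:2] for p in zip(xs,ys)],np.float32)*1000); print(nm,len(xs),np.round(r[0],1),np.round(r[1],1),round(r[2],1))
g=lambda c,r:np.round(M.T@(px2w(KT,(c,r),P[2]+.0316)-P),4)[:2]
print(g(246,362),g(318,362),g(221,340),g(271,340),g(293,340),g(345,340))
```

```text
t 15.8 tcp [ 0.5502 -0.3577  0.2381] yaw x 161.92 z [-0.002  0.002 -1.   ] gap 0.055 F [-0.2  0.5 -2.6] J [-0.7   0.48  0.27  1.36  0.   -0.38]
blue 9641 [ 444.9 -345.7] [128.3 118.1] 82.2
white 1728 [ 444.5 -345.5] [76.2 59.9] 82.2
dark 2539 [ 444.3 -345.4] [59.5 43.9] 82.2
[-0.01   -0.0136] [-0.01    0.0143] [ 0.0004 -0.0226] [ 0.0005 -0.0038] [0.0005 0.0045] [0.0005 0.024 ]
```

```bash
python3 -m pendant '[[-1,0,0,0,-0.09],[-1,0,0,0,-0.09],[-1,0,0,0,0],[-1,0,0,0,0]]'; python3 -c "
from h import *
go(.4415,-.3457,.15,172.2)"
```

```text
clock: 16.3
tcp_pos: [0.5507, -0.3583, 0.2394]
orientation: [-0.0, 0.068, 0.998, 0.0]
wrist_force: [-0.8, 0.0, -2.5]
finger_gap: 0.0551
grip_force: 64.6
t 16.3 tcp [ 0.5507 -0.3583  0.2394] yaw x 172.16 z [-0.  0. -1.] gap 0.0551 F [-0.8  0.  -2.5] J [-0.7   0.48  0.27  1.36  0.   -0.56]
shift [ 0.1099 -0.0025  0.0894] rows>= 2.2666647626270033
turn rad -0.0007
```

```bash
python3 -m pendant '[[-1,0.04,-0.001,0,0],[-1,0.04,-0.001,0,0],[-1,0.03,-0.0005,0.015,0],[-1,0,0,0.04,0],[-1,0,0,0.035,0],[-1,0,0,0,0],[-1,0,0,0,0]]'
python3 - <<'E'
from h import *
go(.4415,-.3457,.0814,172.2)
KT,im=shoot("wrist","w7.png"); K2,i2=shoot("scene","s7.png"); K3,i3=shoot("top","t7.png")
a=cv2.resize(im[0:420,120:430],(465,600)); 
b=cv2.resize(i2[150:225,130:205],(300,300),interpolation=2); c=cv2.resize(i3[225:300,345:420],(300,300),interpolation=2)
cv2.imwrite("pics/v7.png",cv2.hconcat([a,cv2.vconcat([b,c])])[:,:,::-1])
E
```

```text
clock: 17.18
tcp_pos: [0.4418, -0.3472, 0.1506]
orientation: [0.001, 0.068, 0.998, -0.0]
wrist_force: [-0.2, 0.5, -1.9]
finger_gap: 0.0552
grip_force: 64.8
t 17.18 tcp [ 0.4418 -0.3472  0.1506] yaw x 172.15 z [ 0.001 -0.001 -1.   ] gap 0.0552 F [-0.2  0.5 -1.9] J [-0.81  0.33 -0.17  1.07  0.   -0.67]
shift [0.0005 0.0015 0.0692] rows>= 1.1072547317793024
turn rad -0.0008
```

View pics/v7.png

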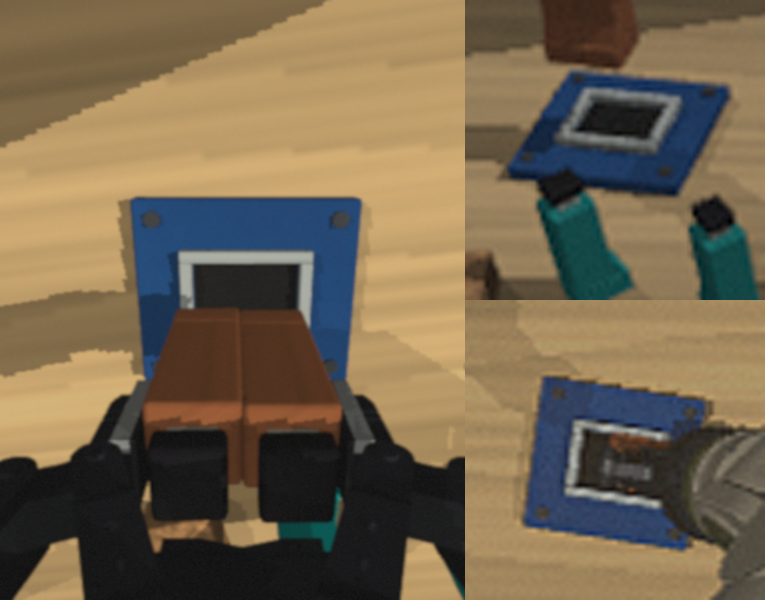

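The pair hangs over the frame, aligned with it. The pair's lower front edge is at px (239..322, 207), and the plate's far corners are at (210,132) and (360,132).

Run:
```python
from h import *
KT=cam("wrist"); s,M=st(); P=s["tcp_pos"]
g=lambda c,r,z:np.round((M.T@(px2w(KT,(c,r),z)-P))[:2]*1000,1)
zb=P[2]-.0694
print("pair front",g(238.7,206.5,zb),g(322,206.5,zb))
print("plate",g(209.5,132,.012),g(360.5,132,.012)," frame outer",g(239.3,167,.02),g(329,167,.02)," inner far",g(280,175.5,.012))
im=cv2.imread("pics/w7.png")[:,:,::-1].astype(int)
# precise edges
print("row207", [ (c,im[200,c].tolist()) for c in range(232,246,2)])
```

```text
t 17.32 tcp [ 0.4422 -0.3476  0.1511] yaw x 172.16 z [ 0.002 -0.002 -1.   ] gap 0.0551 F [-0.1  0.5 -2.4] J [-0.81  0.33 -0.17  1.07  0.   -0.67]
pair front [ 20.9 -28.4] [21.  26.8]
plate [ 63.5 -59.8] [63.6 65.5]  frame outer [ 35.8 -35.2] [35.9 39.6]  inner far [27.  -1.3]
row207 [(232, [34, 67, 106]), (234, [26, 49, 79]), (236, [27, 50, 79]), (238, [31, 51, 78]), (240, [132, 136, 131]), (242, [170, 173, 164]), (244, [169, 173, 163])]
```

Run:
```python
from h import *
KT=cam("wrist"); s,M=st(); P=s["tcp_pos"]
g=lambda c,r,z:np.round((M.T@(px2w(KT,(c,r),z)-P))[:2]*1000,1)
im=cv2.imread("pics/w7.png")[:,:,::-1].astype(int)
blue=(im[...,2]>im[...,0]*1.5)
for r in(150,165,190): c=np.where(blue[r,180:400])[0]+180; print("blue",r,c.min(),c.max(),g(c.min()-.5,r,.012),g(c.max()+.5,r,.012))
w=(im.min(2)>110)&(im.max(2)-im.min(2)<40)
for r in(170,172,185,195): c=np.where(w[r,210:350])[0]+210; print("white",r,c.min(),c.max(),g(c.min()-.5,r,.02),g(c.max()+.5,r,.02))
for c in(225,285,340): 
    r=np.where(blue[100:200,c])[0]+100; print("blue top",c,r.min(),g(c,r.min()-.5,.012)); 
for c in(255,280,310):
    r=np.where(w[140:205,c])[0]+140; print("white",c,r.min(),r.max(),g(c,r.min()-.5,.02),g(c,r.max()+.5,.02))
cp=(im[...,0]>im[...,1]*1.38)&(im[...,0]>36)
for c in(260,280,300): r=np.where(cp[190:230,c])[0]+190; print("cu top",c,r.min(),g(c,r.min()-.5,P[2]-.0694))
for r in(207,209,211,215): c=np.where(cp[r,225:335])[0]+225; print("cu",r,c.min(),c.max())
```

```text
t 17.32 tcp [ 0.4422 -0.3476  0.1511] yaw x 172.16 z [ 0.002 -0.002 -1.   ] gap 0.0551 F [-0.1  0.5 -2.4] J [-0.81  0.33 -0.17  1.07  0.   -0.67]
blue 150 208 359 [ 48.8 -62.6] [48.9 65.9]
blue 165 209 357 [ 36.  -62.7] [36.2 65.2]
blue 190 211 355 [ 13.9 -62.6] [14.1 65.3]Traceback (most recent call last):
  File "<stdin>", line 8, in <module>
    return umr_minimum(a, axis, None, out, keepdims, initial, where)
ValueError: zero-size array to reduction operation minimum which has no identity
```

Run:
```python
from h import *
KT=cam("wrist"); s,M=st(); P=s["tcp_pos"]
g=lambda c,r,z:np.round((M.T@(px2w(KT,(c,r),z)-P))[:2]*1000,1)
im=cv2.imread("pics/w7.png")[:,:,::-1].astype(int)
blue=(im[...,2]>im[...,0]*1.5)
w=(im.min(2)>100)&(im.max(2)-im.min(2)<40)
for r in(179,181,190,205): c=np.where(w[r,210:350])[0]+210; print("white",r,g(c.min()-.5,r,.02),g(c.max()+.5,r,.02)) if len(c) else 0
for c in(225,285,340): 
    r=np.where(blue[100:200,c])[0]+100; print("blue top",c,r.min(),g(c,r.min()-.5,.012)); 
for c in(255,280,310):
    r=np.where(w[140:212,c])[0]+140; print("white",c,r.min(),r.max(),g(c,r.min()-.5,.02),g(c,r.max()+.5,.02))
cp=(im[...,0]>im[...,1]*1.3)&(im[...,0]>36)
for c in(250,265,280,300,315): r=np.where(cp[205:240,c])[0]+205; print("cu top",c,r.min(),g(c,r.min()-.5,P[2]-.0694))
for r in(218,220,224): c=np.where(cp[r,225:335])[0]+225; print("cu",r,c.min(),c.max(),g(c.min()-.5,r,P[2]-.0694),g(c.max()+.5,r,P[2]-.0694))
```

```text
t 17.32 tcp [ 0.4422 -0.3476  0.1511] yaw x 172.16 z [ 0.002 -0.002 -1.   ] gap 0.0551 F [-0.1  0.5 -2.4] J [-0.81  0.33 -0.17  1.07  0.   -0.67]
white 179 [ 25.6 -36.3] [25.7 39.7]
white 181 [ 23.9 -36.4] [24.  39.8]
white 190 [ 16.  -36.8] [16.1 40.2]
white 205 [  2.6 -36.5] [ 2.7 40. ]
blue top 225 139 [ 58.3 -47.2]
blue top 285 139 [58.3  2.9]
blue top 340 139 [58.4 48.8]
white 255 176 184 [ 28.6 -22.3] [ 20.9 -22.5]
white 280 176 184 [28.7 -1.2] [20.9 -1.3]
white 310 176 184 [28.7 24. ] [20.9 24.2]
cu top 250 216 [ 14.6 -21.1]
cu top 265 215 [ 15.3 -11. ]
cu top 280 217 [13.9 -1. ]
cu top 300 217 [13.9 12.4]
cu top 315 216 [14.6 22.4]
cu 218 238 319 [ 12.8 -29.5] [12.9 25.5]
cu 220 237 320 [ 11.3 -30.3] [11.4 26.2]
cu 224 236 322 [  8.5 -31.1] [ 8.6 27.7]
```

```bash
python3 -m pendant '[[-1,0.003,0.003,0.02,0],[-1,0,0,0.02,0],[-1,0,0,0.012,0],[-1,0,0,0.006,0],[-1,0,0,0.003,0],[-1,0,0,0,0],[-1,0,0,0,0]]'; python3 -c "
from h import *
st()"
```

```text
clock: 18.2
tcp_pos: [0.4388, -0.3437, 0.0888]
orientation: [0.0, 0.068, 0.998, -0.0]
wrist_force: [0.1, -1.6, -1.0]
finger_gap: 0.0553
grip_force: 64.8
t 18.2 tcp [ 0.4388 -0.3437  0.0888] yaw x 172.16 z [ 0.001 -0.001 -1.   ] gap 0.0553 F [ 0.1 -1.6 -1. ] J [-0.81  0.38 -0.27  0.92  0.   -0.67]
```

```bash
python3 -m pendant '[[-1,0,0,0.003,0],[-1,0,0,0.002,0],[-1,0,0,0,0],[-1,0,0,0,0]]'; python3 -c "
from h import *
st()"
```

```text
clock: 18.7
tcp_pos: [0.4386, -0.3434, 0.0832]
orientation: [-0.0, 0.068, 0.998, 0.0]
wrist_force: [1.2, 0.4, -2.7]
finger_gap: 0.0552
grip_force: 64.8
t 18.7 tcp [ 0.4386 -0.3434  0.0832] yaw x 172.16 z [ 0.  0. -1.] gap 0.0552 F [ 1.2  0.4 -2.7] J [-0.81  0.38 -0.28  0.91  0.   -0.67]
```

In the frame. I lower the last 2 mm, then release. The fingers open along y, so they need no clearance inside.

```bash
python3 -m pendant '[[-1,0,0,0.0015,0],[-1,0,0,0.001,0],[-1,0,0,0,0],[-1,0,0,0,0]]';  python3 -m pendant '[[-0.1,0,0,0,0],[0.3,0,0,0,0],[1,0,0,0,0],[1,0,0,0,0],[1,0,0,0,0],[1,0,0,-0.03,0],[1,0,0,-0.05,0],[1,0,0,-0.06,0]]'
python3 - <<'E'
from h import *
st(); KT,im=shoot("wrist","w8.png")
c=env.recognise("wrist","tip_a"); _,d=masks(im)
n,l,s,cc=cv2.connectedComponentsWithStats(d.astype(np.uint8))
for k in c[:4]:
    u=np.round(k["centre"]).astype(int); ys,xs=np.where(l==l[u[1],u[0]])
    if len(xs)<6000: print(u,cv2.minAreaRect(np.array([px2w(KT,p,.113)[:2] for p in zip(xs,ys)],np.float32)*1000))
cv2.imwrite("pics/v8.png",im[:,:,::-1])
E
```

```text
clock: 19.2
tcp_pos: [0.4387, -0.3435, 0.0816]
orientation: [0.0, 0.068, 0.998, -0.0]
wrist_force: [-1.7, 1.3, 5.4]
finger_gap: 0.0546
grip_force: 65.4
clock: 20.2
tcp_pos: [0.438, -0.3428, 0.2211]
orientation: [-0.001, 0.068, 0.998, 0.001]
wrist_force: [1.3, -1.5, 1.0]
finger_gap: 0.0855
grip_force: 0.0
t 20.2 tcp [ 0.438  -0.3428  0.2211] yaw x 172.16 z [-0.002  0.002 -1.   ] gap 0.0855 F [ 1.3 -1.5  1. ] J [-0.81  0.29 -0.06  1.23  0.   -0.67]
[262 214] ((434.76904296875, -358.5235290527344), (18.697223663330078, 22.912809371948242), 82.17066192626953)
[297 214] ((439.3677673339844, -331.3263244628906), (18.665206909179688, 23.020540237426758), 82.3661880493164)
```

View pics/v8.png

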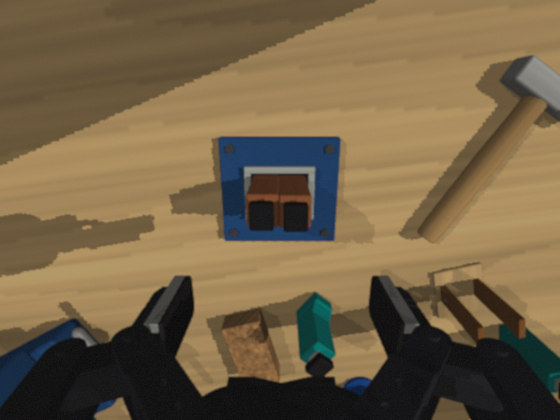

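The pair stands inside the frame, with tips at (262,214) and (297,214). Next, the seating tool.

```bash
python3 -c "
from h import *
go(.47,.345,.25,165)"; python3 -m pendant '[[1,0,0.02,-0.03,0],[1,0,0.055,0,0],[1,0,0.055,0,0],[1,0,0.055,0,0],[1,0,0.055,0,0],[1,0,0.055,0,0],[1,0,0.055,0,0],[1,0,0.055,0,0]]'; python3 -m pendant '[[1,0,0.055,0,0],[1,0,0.055,0,0],[1,0,0.055,0,0],[1,0,0.055,0,0],[1,0,0.055,0,0],[1,0,0.055,0,0],[1,0,0,0,0],[1,0,0,0,0]]'
python3 - <<'E'
from h import *
go(.47,.345,.25,165)
KT,im=shoot("wrist","w9.png")
f=im.astype(int)
for l,z in(("tool_mid",.042),("mat",.003)): print(l,[(np.round(k["centre"]),round(k["score"],2),np.round(px2w(KT,k["centre"],z),3)) for k in env.recognise("wrist",l)])
E
```

```text
t 20.3 tcp [ 0.4411 -0.346   0.2279] yaw x 172.17 z [ 0.008 -0.009 -1.   ] gap 0.0855 F [ 0.9 -0.5 -0.8] J [-0.81  0.28 -0.05  1.23  0.   -0.67]
shift [ 0.0653  0.6883 -0.0278] rows>= 11.070901780013722
turn rad 0.1251
clock: 21.3
tcp_pos: [0.4938, 0.0596, 0.2505]
orientation: [0.0, 0.068, 0.998, 0.0]
wrist_force: [0.9, 0.4, -0.3]
finger_gap: 0.0856
grip_force: 0.0
clock: 22.3
tcp_pos: [0.5384, 0.3845, 0.2499]
orientation: [-0.001, 0.068, 0.998, -0.001]
wrist_force: [0.2, -0.2, 0.8]
finger_gap: 0.0852
grip_force: 0.0
t 22.3 tcp [0.5384 0.3845 0.2499] yaw x 172.19 z [-0.001 -0.001 -1.   ] gap 0.0852 F [ 0.2 -0.2  0.8] J [ 0.5   0.49  0.32  1.4  -0.    0.64]
shift [ 0.0624 -0.0485  0.    ] rows>= 1.2645137958587425
turn rad 0.1256
tool_mid [(array([245., 120.]), 0.96, array([0.463, 0.357, 0.042]))]
mat [(array([242.,  88.]), 0.67, array([0.43 , 0.355, 0.003]))]
```

View pics/w9.png

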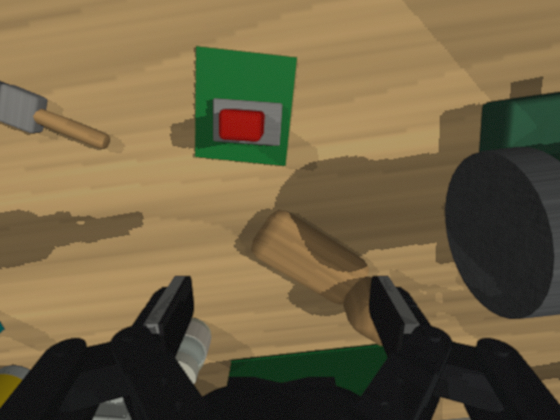

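Run:
```python
from h import *
KT=cam("wrist"); im=cv2.imread("pics/w9.png")[:,:,::-1]; f=im.astype(int); r,g,b=f[...,0],f[...,1],f[...,2]
win=np.zeros(r.shape,bool); win[30:175,180:310]=1
red=win&(r>2.5*g)&(r>150); grey=win&(abs(r-g)<15)&(abs(g-b)<20)&(r>60); green=win&(g>1.4*r)
allm=grey|(win&(r>2.5*g))|green
for nm,m,z in(("redtop",red,.081),("foot",grey|(win&(r>2.5*g)),.015),("mat",allm,.003)):
    n,l,s,_=cv2.connectedComponentsWithStats(m.astype(np.uint8)); k=1+s[1:,4].argmax(); ys,xs=np.where(l==k)
    q=cv2.minAreaRect(np.array([px2w(KT,p,z)[:2] for p in zip(xs,ys)],np.float32)*1000); print(nm,s[k,:].tolist(),np.round(q[0],1),np.round(q[1],1),round(q[2],1))
print(r[125,225:265:8],[f[y,242].tolist() for y in(106,112,120,135,139,142)])
```

```text
redtop [223, 114, 35, 23, 576] [466.4 354.9] [31.6 18.6] 77.1
foot [213, 99, 69, 46, 2640] [467.3 354. ] [75.6 45.9] 78.1
mat [195, 47, 102, 119, 10163] [452.8 350.8] [109.  118.7] 76.3
[150 152 153 155 151] [[120, 119, 115], [137, 22, 15], [153, 23, 16], [152, 28, 20], [114, 17, 12], [85, 86, 81]]
```

The tool stands upright on the mat, with the handle at (241,125). It is centred about 14 mm from the mat's centre.

```bash
python3 -m pendant '[[1,0,0,0,0.08],[1,0.035,-0.02,0,0],[1,0.035,-0.02,0,0],[1,0,0,0,0],[1,0,0,0,0]]';python3 -c "
from h import *
go(.467,.3545,.053,167.6)"
```

```text
clock: 23.08
tcp_pos: [0.4627, 0.3602, 0.2518]
orientation: [0.001, 0.109, 0.994, 0.001]
wrist_force: [-0.3, 0.7, 0.4]
finger_gap: 0.0855
grip_force: 0.0
t 23.07 tcp [0.4627 0.3602 0.2518] yaw x 167.51 z [ 0.002  0.001 -1.   ] gap 0.0855 F [-0.3  0.7  0.4] J [ 0.52  0.33  0.08  1.32 -0.    0.74]
shift [-0.0051 -0.0049  0.1988] rows>= 3.1830729944644287
turn rad -0.0016
```

```bash
python3 -m pendant '[[1,-0.005,-0.005,0.02,0],[1,0,0,0.055,0],[1,0,0,0.055,0],[1,0,0,0.04,0],[1,0,0,0.02,0],[1,0,0,0.008,0],[0,0,0,0,0],[-1,0,0,0,0]]' 60;  python3 -m pendant '[[-1,0,0,0,0],[-1,0,0,0,0],[-1,0,0,0,0],[-1,0,0,0,0]]'; python3 -c "
from h import *
st()"
```

```text
clock: 24.08
tcp_pos: [0.4669, 0.3553, 0.0541]
orientation: [0.001, 0.108, 0.994, 0.001]
wrist_force: [0.3, 0.4, 1.2]
finger_gap: 0.0515
grip_force: 0.0
clock: 24.58
tcp_pos: [0.4667, 0.3553, 0.0543]
orientation: [0.001, 0.108, 0.994, 0.001]
wrist_force: [0.5, -0.0, 6.8]
finger_gap: 0.0393
grip_force: 61.5
t 24.57 tcp [0.4667 0.3553 0.0543] yaw x 167.58 z [ 0.003  0.001 -1.   ] gap 0.0393 F [ 0.5 -0.   6.8] J [ 0.51  0.46 -0.24  0.87 -0.    0.73]
```

```bash
python3 -m pendant '[[-1,0,0,-0.02,0],[-1,0,0,-0.05,0],[-1,0,0,-0.06,0],[-1,0,0,-0.05,0],[-1,0,0,-0.02,-0.08],[-1,0,0,0,0],[-1,0,0,0,0]]' 80; python3 -c "
from h import *
go(.437,-.345,.26,172.2)"
```

```text
clock: 25.45
tcp_pos: [0.4648, 0.3543, 0.2509]
orientation: [-0.001, 0.069, 0.998, -0.001]
wrist_force: [0.3, -0.1, -4.1]
finger_gap: 0.0389
grip_force: 81.3
t 25.45 tcp [0.4648 0.3543 0.2509] yaw x 172.09 z [-0.003 -0.001 -1.   ] gap 0.0389 F [ 0.3 -0.1 -4.1] J [0.51 0.33 0.08 1.32 0.   0.65]
shift [-0.0687 -0.6965 -0.0081] rows>= 11.19927969076749
turn rad -0.0019
```

```bash
python3 -m pendant '[[-1,-0.003,-0.03,-0.002,0],[-1,-0.005,-0.052,-0.001,0],[-1,-0.005,-0.052,-0.001,0],[-1,-0.005,-0.052,-0.001,0],[-1,-0.005,-0.052,-0.001,0],[-1,-0.005,-0.052,0,0],[-1,-0.005,-0.052,0,0],[-1,-0.005,-0.052,0,0]]'; python3 -m pendant '[[-1,-0.005,-0.052,0,0],[-1,-0.005,-0.052,0,0],[-1,-0.005,-0.052,0,0],[-1,-0.005,-0.052,0,0],[-1,-0.005,-0.052,0,0],[-1,-0.004,-0.04,0,0],[-1,0,0,0,0],[-1,0,0,0,0]]'
python3 - <<'E'
from h import *
go(.437,-.345,.2,172.2)
E
```

```text
clock: 26.45
tcp_pos: [0.4482, -0.042, 0.2569]
orientation: [-0.002, 0.069, 0.998, 0.0]
wrist_force: [0.5, -0.1, -3.4]
finger_gap: 0.0396
grip_force: 81.7
clock: 27.45
tcp_pos: [0.4366, -0.3409, 0.2569]
orientation: [-0.001, 0.069, 0.998, 0.002]
wrist_force: [0.8, 1.0, -3.7]
finger_gap: 0.0389
grip_force: 82.0
t 27.45 tcp [ 0.4366 -0.3409  0.2569] yaw x 172.11 z [-0.003  0.003 -1.   ] gap 0.0389 F [ 0.8  1.  -3.7] J [-0.81  0.27  0.01  1.31  0.   -0.67]
shift [-0.0012 -0.0042  0.0569] rows>= 0.9124021260418261
turn rad -0.0016
```

```bash
python3 -m pendant '[[-1,-0.001,-0.004,0.03,0],[-1,0,0,0.03,0],[-1,0,0,0.022,0],[-1,0,0,0,0],[-1,0,0,0,0]]'
python3 - <<'E'
from h import *
go(.437,-.345,.1573,172.2)
shoot("scene","s9.png"); KT,im=shoot("wrist","w10.png")
a=cv2.imread("pics/s9.png")[110:230,110:230]
cv2.imwrite("pics/v9.png",cv2.hconcat([cv2.resize(a,(300,300),interpolation=2),cv2.resize(im[60:420,110:430,::-1],(480,540))[:300]]))
cv2.imwrite("pics/v9.png",cv2.hconcat([cv2.resize(a,(320,320),interpolation=2),cv2.resize(im[100:420,110:430,::-1],(320,320))]))
E
```

```text
clock: 28.08
tcp_pos: [0.4382, -0.3453, 0.1776]
orientation: [0.0, 0.068, 0.998, -0.0]
wrist_force: [0.6, -0.7, -3.6]
finger_gap: 0.0394
grip_force: 82.3
t 28.07 tcp [ 0.4382 -0.3453  0.1776] yaw x 172.22 z [ 0.001 -0.    -1.   ] gap 0.0394 F [ 0.6 -0.7 -3.6] J [-0.81  0.31 -0.13  1.13  0.   -0.68]
shift [0.0013 0.0002 0.0203] rows>= 0.3250869965472741
turn rad 0.0004
```

View pics/v9.png

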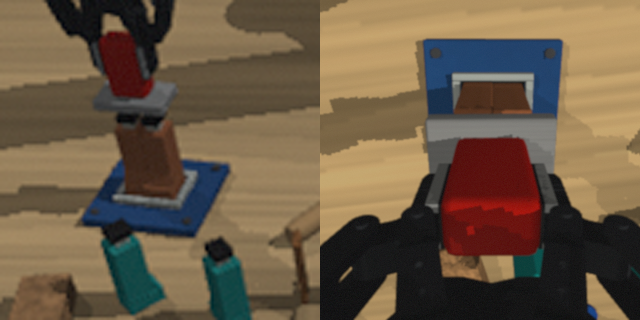

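The tool hangs level and squarely above both tips. I press gently.

```bash
python3 -m pendant '[[-1,0.001,0,0.008,0],[-1,0,0,0.004,0],[-1,0,0,0.002,0],[-1,0,0,0.002,0],[-1,0,0,0.002,0],[-1,0,0,0,0]]'; python3 -m pendant '[[-1,0,0,0.002,0],[-1,0,0,0.001,0],[-1,0,0,0,0]]'; python3 -c "
from h import *
st()"
```

```text
clock: 28.92
tcp_pos: [0.437, -0.346, 0.1607]
orientation: [0.001, 0.068, 0.998, -0.001]
wrist_force: [-2.5, 3.1, 9.5]
finger_gap: 0.0391
grip_force: 84.0
clock: 29.3
tcp_pos: [0.4369, -0.346, 0.1578]
orientation: [0.001, 0.068, 0.998, -0.001]
wrist_force: [-2.7, 2.6, 9.9]
finger_gap: 0.0393
grip_force: 84.0
t 29.3 tcp [ 0.4369 -0.346   0.1578] yaw x 172.16 z [ 0.001 -0.001 -1.   ] gap 0.0393 F [-2.7  2.6  9.9] J [-0.81  0.32 -0.17  1.08  0.   -0.68]
```

```bash
for i in 1 2; do python3 -m pendant '[[-1,0,0,0.001,0],[-1,0,0,0.001,0],[-1,0,0,0,0]]'|sed -n '2p;4p'; done
```

```text
tcp_pos: [0.4371, -0.3462, 0.1574]
wrist_force: [-5.0, 4.5, 18.9]
tcp_pos: [0.4374, -0.3465, 0.1573]
wrist_force: [-7.0, 6.1, 30.3]
```

```bash
python3 -m pendant '[[-1,0,0,0.001,0],[-1,0,0,0.0015,0],[-1,0,0,0,0],[-1,0,0,0,0]]'; python3 -c "
from h import *
s,M=st(); print(s['ft_torque'])"
```

```text
clock: 30.55
tcp_pos: [0.4379, -0.347, 0.1573]
orientation: [0.003, 0.068, 0.998, -0.003]
wrist_force: [-9.4, 8.9, 41.8]
finger_gap: 0.0393
grip_force: 87.8
t 30.55 tcp [ 0.4379 -0.347   0.1573] yaw x 172.17 z [ 0.006 -0.006 -1.   ] gap 0.0393 F [-9.4  8.9 41.8] J [-0.81  0.32 -0.17  1.07 -0.   -0.68]
[2.45874299 2.39577439 0.1101942 ]
```

```bash
python3 -m pendant '[[-1,0,0,-0.006,0],[-1,0,0,-0.01,0],[-1,0,0,-0.04,0],[-1,0,0,-0.05,0],[-1,0,0,0,0]]'; python3 -c "
from h import *
go(.456,.351,.26,167.6)"
```

```text
clock: 31.18
tcp_pos: [0.4384, -0.3476, 0.259]
orientation: [0.003, 0.068, 0.998, -0.002]
wrist_force: [-0.4, -0.0, -2.9]
finger_gap: 0.0392
grip_force: 82.7
t 31.18 tcp [ 0.4384 -0.3476  0.259 ] yaw x 172.16 z [ 0.005 -0.005 -1.   ] gap 0.0392 F [-0.4 -0.  -2.9] J [-0.81  0.27  0.02  1.31  0.   -0.68]
shift [ 0.0779  0.6944 -0.0044] rows>= 11.180870476651675
turn rad 0.0796
```

```bash
python3 -m pendant '[[-1,0.003,0.03,0,0],[-1,0.006,0.052,0,0],[-1,0.006,0.052,0,0],[-1,0.006,0.052,0,0],[-1,0.006,0.052,0,0],[-1,0.006,0.052,0,0],[-1,0.006,0.052,0,0],[-1,0.006,0.052,0,0]]'; python3 -m pendant '[[-1,0.006,0.052,0,0],[-1,0.006,0.052,0,0],[-1,0.006,0.052,0,0],[-1,0.006,0.052,0,0],[-1,0.006,0.052,0,0],[-1,0.005,0.04,0,0],[-1,0,0,0,0.08],[-1,0,0,0,0]]'
python3 - <<'E'
from h import *
go(.456,.351,.0543,167.6)
KT,im=shoot("top","t8.png"); c,d=masks(im)
E
```

```text
clock: 32.17
tcp_pos: [0.4451, 0.0523, 0.2536]
orientation: [-0.001, 0.068, 0.998, 0.0]
wrist_force: [1.0, 0.0, -3.0]
finger_gap: 0.0393
grip_force: 82.2
clock: 33.17
tcp_pos: [0.4514, 0.3527, 0.253]
orientation: [-0.002, 0.107, 0.994, -0.001]
wrist_force: [0.1, -0.4, -4.9]
finger_gap: 0.0389
grip_force: 82.6
t 33.17 tcp [0.4514 0.3527 0.253 ] yaw x 167.68 z [-0.003 -0.002 -1.   ] gap 0.0389 F [ 0.1 -0.4 -4.9] J [ 0.52  0.31  0.05  1.32 -0.    0.74]
shift [-5.500e-03 -1.000e-04  1.987e-01] rows>= 3.180106553911269
turn rad 0.0014
```

```bash
python3 -m pendant '[[-1,-0.005,0,0.05,0],[-1,0,0,0.055,0],[-1,0,0,0.05,0],[-1,0,0,0.025,0],[-1,0,0,0.008,0],[-1,0,0,0,0],[-1,0,0,0,0]]'
```

```text
clock: 34.1
tcp_pos: [0.4583, 0.352, 0.0689]
orientation: [0.001, 0.108, 0.994, 0.001]
wrist_force: [-0.1, -0.1, -4.6]
finger_gap: 0.0391
grip_force: 82.7
```

```bash
python3 -m pendant '[[-1,0,0,0.008,0],[-1,0,0,0.004,0],[-1,0,0,0.002,0],[-1,0,0,0.001,0],[-1,0,0,0,0],[-1,0,0,0,0]]'
```

```text
clock: 34.85
tcp_pos: [0.4569, 0.3516, 0.0544]
orientation: [0.0, 0.108, 0.994, 0.0]
wrist_force: [-5.3, -2.0, 11.8]
finger_gap: 0.0394
grip_force: 84.8
```

```bash
python3 -m pendant '[[-1,0,0,-0.001,0],[0.2,0,0,0,0],[1,0,0,0,0],[1,0,0,0,0],[1,0,0,0,0],[1,0,0,-0.03,0],[1,0,0,-0.06,0],[1,0,0,-0.06,0]]'; python3 -m pendant '[[1,0,0,-0.04,0],[1,0,0,0,0],[1,0,0,0,0]]'
python3 - <<'E'
from h import *
st()
KT,w=shoot("wrist","wf.png"); K2,s=shoot("scene","sf.png")
for l,z in(("tip_a",.106),("tool_mid",.04)): print(l,[(np.round(k["centre"]),round(k["score"],2),np.round(px2w(K2,k["centre"],z),3)) for k in env.recognise("scene",l)[:4]])
a=cv2.resize(w,(400,300)); b=cv2.resize(s[120:240,120:280],(400,300),interpolation=2); c=cv2.resize(s[150:240,340:460],(400,300),interpolation=2)
cv2.imwrite("pics/vf.png",cv2.vconcat([cv2.hconcat([a,b]),cv2.hconcat([c,cv2.resize(s,(400,300))])])[:,:,::-1])
E
```

```text
clock: 35.85
tcp_pos: [0.4567, 0.3513, 0.2044]
orientation: [-0.0, 0.108, 0.994, -0.0]
wrist_force: [0.4, 0.5, -0.5]
finger_gap: 0.0858
grip_force: 0.0
clock: 36.22
tcp_pos: [0.4569, 0.3514, 0.2427]
orientation: [-0.0, 0.108, 0.994, -0.0]
wrist_force: [0.4, 0.2, -0.1]
finger_gap: 0.0854
grip_force: 0.0
t 36.23 tcp [0.4569 0.3514 0.2427] yaw x 167.58 z [-0. -0. -1.] gap 0.0854 F [ 0.4  0.2 -0.1] J [0.52 0.32 0.04 1.29 0.   0.73]
tip_a [(array([169., 167.]), 0.73, array([ 0.501, -0.309,  0.106])), (array([194., 200.]), 0.51, array([ 0.636, -0.215,  0.106])), (array([253., 217.]), 0.44, array([ 0.694, -0.066,  0.106]))]
tool_mid [(array([408., 182.]), 0.97, array([0.476, 0.35 , 0.04 ])), (array([167., 258.]), 0.24, array([ 0.765, -0.266,  0.04 ]))]
```

View pics/vf.png

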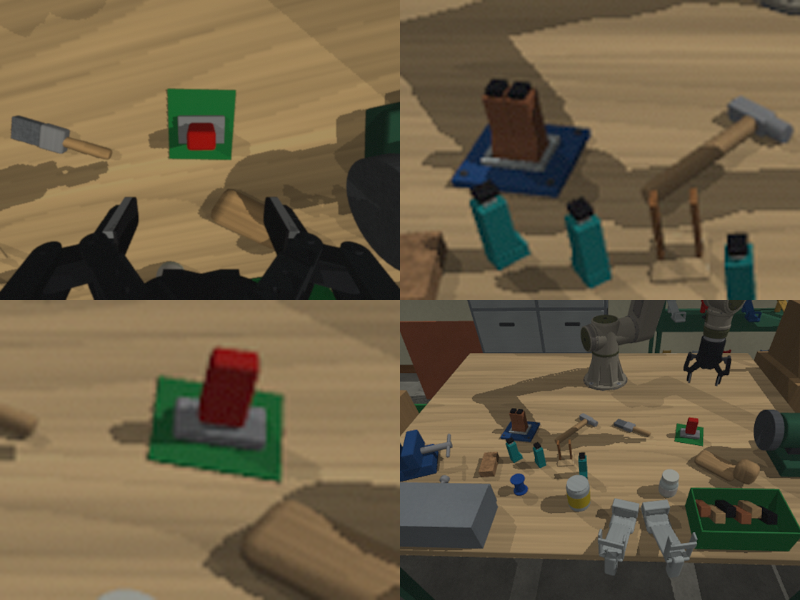

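The pair stands upright in the frame with both tips down, the tool stands on its mat, and nothing else has moved.

```bash
python3 -c "
from workcell import env
print(env.hand_in())"
```

```text
the job is handed in; nothing more can be done
None
```

The job is handed in, though no verdict came back: the last pictures and force readings show both heels upright in the jig with their tips pressed home, the seating tool standing on its mat, and the bystanders where they were.

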